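# Seat the pump cartridge and hold its piston half drawn

## Robot

A 6-joint arm with a two-finger parallel gripper is mounted at the origin on a cart in front of the work surface, level with it; the furniture and walls round the work are solid. World frame = base frame: x ahead of the robot, y to its left, z up, the work surface at z = 0. Lengths are in m, angles in degrees, forces in N, time in s.
With the tool pointing down it reaches from about 0.3 to 0.825 m from the base axis. Payload 5.4 kg.
Tool frame: the origin (TCP) lies at the very end of the fingers, on their centre line; the grasp point (between the pads) lies 19 mm behind it; x points along the fingers, y is the direction in which the jaws open and shut, and the axes are right-handed (so a half turn about x gives the same grasp; the last joint's range is limited). The gripper opens to 92 mm and grips with 3 to 60 N. Pads are 20 mm wide; open, the fingers measure 128 mm over their backs; the gripper's body (75 mm by 189 mm) begins 69 mm behind the grasp point.
Start: joints at [-83.027, 9.076, 91.501, -0, 79.423, -12.038], TCP at [0.187, -0.544, 0.215] pointing down, gripper open.
Joint ranges: [-166.64, 166.64], [-54.1, 131.32], [10.49, 154.53], [-73.88, 253.88], [9.74, 151.15], [-171.62, 171.62]. Speed limits (degrees/s): [147.25, 147.25, 180, 180, 180, 180].

## Interface

Orientations are given as a 3x3 rotation matrix whose columns are the frame's x, y, z axes.
In Python, from station import env gives the robot as it stands.
- The arm moves only by the tool jog_arm, never from a script. Its argument "plan" is a list of rows, each a list of 3 entries, a list of its own where there are three numbers: the shift along the tool's x, y, z in mm, then the turn, a rotation vector about the tool's x, y, z in rad, then the opening, from -1 (shut) to 1 (fully open). In form: [[[dx, dy, dz], [rx, ry, rz], hand], ...]. A call has 1 to 8 rows; each row is the pose to reach, as a shift and turn from the pose commanded when the call began, along the tool's axes at that moment; what a row does not reach only later rows make up. A row lasts 1/10 s, in which the tool goes at most 50 mm and 8.59 degrees, less where a joint would pass 70% of its speed; a pose out of reach is approached as far as the arm can. A call with a gripper value outside its range is refused whole. The fingers move at their own pace and stop on an object; "squeeze" is the grip in N (left out, the last holds). Time passes only in rows, so rows that repeat a pose let the fingers close. It gives the time, the measured TCP pose, the force and the opening at its end, in the units of the state.
- env.state(): the state, without advancing time (a new reading comes with each control period).
- env.grab_frame(name): name is "side" or "top"; returns the picture (420x560x3 uint8, red, green, blue); there is no depth.
- env.camera_params(name): a dict with "vertical_fov" (degrees; the focal length in pixels is half the picture's height over the tangent of half this angle, whatever the lens; pixels are square), "cx", "cy" (the principal point, pixels), "distortion" ([k1, k2, p1, p2, k3] as OpenCV has them; the pictures are not rectified), "world_from_camera" (4x4, takes a point from camera to world coordinates). Camera axes: x right, y down, z forward; pixel columns grow to the right and rows downward; lengths in m; the calibration is good to about 2 mm. A picture is of the moment at which its call begins. camera_params takes no time and is no camera call.
- env.hand_in(): hands the job in, once; it reports no verdict.
The state is a dict: "t": time; "q": joint angles; "dq": joint speeds; "joint_torque": joint torques, N m; "tool_pos": TCP position; "ee_rot": TCP orientation; "ft_force": force on the tool from outside, world axes, zero at the start; "wrist_torque": the same for the moment, N m; "width": opening from 0.0 (shut) to 1.0 (fully open).
Only numpy, scipy, OpenCV 4.12 (cv2) and the standard library are available. Lean on these libraries where they do the work, as an engineer would, in place of code of your own. Each camera call takes 0.05 s, during which the arm holds its last target.

## Task

Set the dosing pump's cartridge flat and square into the pocket of its blue service cradle, piston rod towards the robot and still in, and let go of it there. Then grip the piston by its yellow knob and pull it straight out of the bore until the whole green band shows but none of the red one (never right out), with the cartridge staying seated. Finish holding the piston still like that, without letting go, and leave the other things where they are.

Things in the scene. Friction and masses are not known exactly. Their poses are not given: they have to be found in the camera images.
- cartridge: Loose aluminium block on the worktop, 90 (x) by 46 (y) by 52 mm high, about 0.5 kg, white plate on top, piston in it. Origin: centre of underside, z up. Grip it across its 46 mm width. A blind bore 18 mm wide, 80 mm deep, opens 26 mm up in the middle of its -x end face.
- piston: Loose steel rod, 16 mm thick, 0.1 kg, in the cartridge's bore (1 mm play all round, no spring or stop; 78 mm of it inside when fully in), with a yellow knob (23 mm across, 28 mm long) outside. Origin: middle of the knob, on the axis; x points along the rod into the bore. Fully in, it is at x = -85, z = 25 mm in the cartridge's frame; it starts 0 to 6 mm farther out.
- bore_mouth (a point): Middle of the bore's mouth in the cartridge's -x end face (dark ring). Fully in, the knob's middle is 40 mm from it, the rod's green band 16 to 28 mm inside and the red band 42 to 56 mm inside: green is all out and red all in when the piston is 28 to 42 mm out (knob's middle 68 to 82 mm from here).
- cradle: Blue plate fixed to the worktop, 130 (x) by 86 (y) by 18 mm high, with a pocket 93 (x) by 49 (y) mm in its middle, 12 mm deep, floor 6 mm up, rim chamfered 2 mm. Origin: centre of underside, z up. The cartridge goes in with its -x end (piston) at the cradle's -x side, nearer the robot; the rod passes over the rim, the knob hangs beyond the plate's edge.
- lamp_carton: Bystander: small white and orange carton, 42x42x82 mm, standing loose, origin at the centre of its underside.
- beaker: Bystander: empty clear beaker, 53x56x65 mm, standing loose, origin at the centre of its underside.
- standard_bottle: Bystander: white bottle with white cap, 47 mm across, 92 mm high, standing loose, origin at the centre of its underside.
Not all that is in view belongs to the job. Of the things that look like the piston, the largest one is meant.

How it is judged:
By the outcome, as a careful person would: the job done as asked, in the order asked, and still so for the second after the job is handed in, while the arm keeps its last pose, push and grip.
It also fails if it takes over 53 s, if anything falls off the work surface, if the arm or the gripper's body presses on something with over 40 N, if the wrist force passes 120 N, or if a joint passes its speed limit or range.

## Working session

There is one attempt and no reset: what is moved stays moved. The work goes in short steps, Python scripts to look and compute and a tool call to move; the robot and the scene stay as the last step left them, time stands still between calls to the robot, and variables do not carry over. Pictures are saved under pics/ and viewed, and the job is handed in when it is done.

Besides the shell and the picture viewer there is one more tool, called after "Emit:" as name(argument=value, ...), one argument or row to a line, values as JSON. jog_arm: Moves the arm, as the interface text tells. Its arguments: {"type":"object","properties":{"plan":{"type":"array","items":{"type":"array"}},"squeeze":{"type":"number"}},"required":["plan"]}

```bash
ls; mkdir -p pics
python3 - <<'E'
from station import env
import cv2
print(env.state())
for n in("side","top"):
    p=env.camera_params(n);print(n,p)
    cv2.imwrite(f"pics/{n}0.png",env.grab_frame(n)[:,:,::-1])
E
```

```text
pics
{'t': 0.0, 'q': array([-8.30291999e+01,  9.11142580e+00,  9.15707294e+01, -4.33320006e-03,
        7.94237973e+01, -1.20382925e+01]), 'dq': array([-0.01180971,  0.02791163,  0.08245765,  0.000966  ,  0.01708305,
        0.03162572]), 'joint_torque': array([-3.79647418e-04, -3.85568976e+01, -3.22111380e+01,  7.01084733e-02,
        3.79467197e-02, -1.37772568e-04]), 'tool_pos': array([ 0.18716297, -0.54302516,  0.21364356]), 'ee_rot': array([[-2.98221895e-04,  3.25731119e-01, -9.45462400e-01],
       [ 1.82652682e-03, -9.45460687e-01, -3.25731105e-01],
       [-9.99998287e-01, -1.82405258e-03, -3.12999546e-04]]), 'ft_force': array([ 0.4092304 ,  0.00991546, -0.10525698]), 'wrist_torque': array([-0.00346161, -0.03820255, -0.00362494]), 'width': 0.9987900637824155}
side {'vertical_fov': 50.00394932050062, 'cx': 282.5231745559867, 'cy': 208.05359532516104, 'distortion': array([-0.06408934,  0.        ,  0.        ,  0.        ,  0.        ]), 'world_from_camera': array([[ 0.9317571 , -0.2121529 ,  0.29465207,  0.30742122],
       [-0.36305199, -0.55486229,  0.74854599, -0.66107277],
       [ 0.00468512, -0.80443706, -0.59401941,  0.62408746],
       [ 0.        ,  0.        ,  0.        ,  1.        ]])}
top {'vertical_fov': 42.54263559202246, 'cx': 291.47142285418124, 'cy': 208.94442285984877, 'distortion': array([-0.07949975,  0.        ,  0.        ,  0.        ,  0.        ]), 'world_from_camera': array([[-0.01179601, -0.99696587,  0.07694091,  0.50072909],
       [-0.9998838 ,  0.01250354,  0.00872045,  0.02723872],
       [-0.00965603, -0.07682911, -0.99699752,  1.19931987],
       [ 0.        ,  0.        ,  0.        ,  1.        ]])}
```

View pics/top0.png

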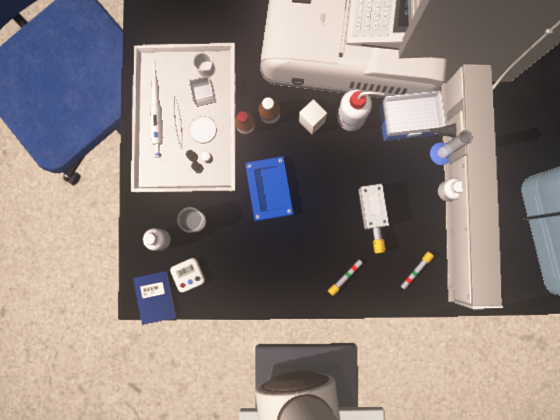

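View pics/side0.png

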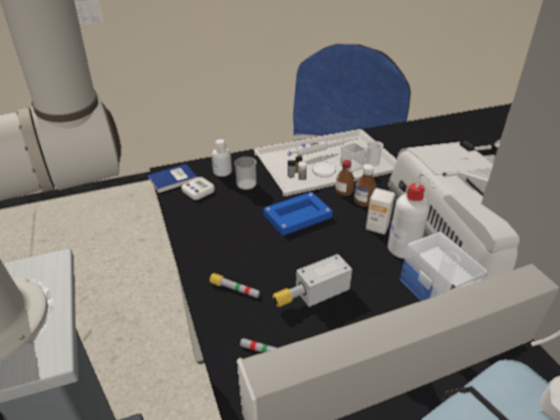

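The top view shows the cartridge at about (374,206) with its yellow knob at (379,246), and the cradle at (270,188). The two small decoy pistons are at (345,277) and (417,271). I'll build the ray helpers and zoom in.

```bash
cat > h.py <<'E'
import numpy as np, cv2
from station import env
def K(n):
    p=env.camera_params(n); f=210/np.tan(np.radians(p['vertical_fov']/2))
    return np.array([[f,0,p['cx']],[0,f,p['cy']],[0,0,1.]]),np.array(p['distortion']),np.array(p['world_from_camera'])
def ray(n,px):
    k,d,T=K(n); u=cv2.undistortPoints(np.array(px,float).reshape(-1,1,2),k,d).reshape(-1,2)
    r=np.c_[u,np.ones(len(u))]@T[:3,:3].T
    return T[:3,3],r
def plane(n,px,z):
    o,r=ray(n,px); return o+r*((z-o[2])/r[:,2])[:,None]
def proj(n,P):
    k,d,T=K(n); R=T[:3,:3].T; 
    return cv2.projectPoints(np.array(P,float).reshape(-1,1,3),cv2.Rodrigues(R)[0],-R@T[:3,3],k,d)[0].reshape(-1,2)
def tri(p,q):
    o1,r1=ray('top',p);o2,r2=ray('side',q);r1=r1[0];r2=r2[0]
    s=np.linalg.lstsq(np.c_[r1,-r2],o2-o1,rcond=None)[0]
    a=o1+s[0]*r1;b=o2+s[1]*r2; return (a+b)/2,np.linalg.norm(a-b)
E
python3 - <<'E'
from h import *
t=cv2.imread('pics/top0.png'); s=cv2.imread('pics/side0.png')
def z(im,x,y,w,h,k,f): cv2.imwrite(f,cv2.resize(im[y:y+h,x:x+w],None,fx=k,fy=k,interpolation=cv2.INTER_NEAREST))
z(t,240,150,160,120,5,'pics/zt.png'); z(s,250,180,130,130,4,'pics/zs.png')
hsv=cv2.cvtColor(t,cv2.COLOR_BGR2HSV)
b=cv2.inRange(hsv,(100,150,60),(125,255,255)); b[:,:240]=0;b[:,300:]=0;b[:150]=0;b[230:]=0
c=max(cv2.findContours(b,0,2)[0],key=cv2.contourArea); r=cv2.minAreaRect(c);print('cradle',r); bx=cv2.boxPoints(r);print(plane('top',bx,.018).round(4)); print(plane('top',[r[0]],.018))
y=cv2.inRange(hsv,(20,140,100),(35,255,255))
for c in cv2.findContours(y,0,2)[0]:
    if cv2.contourArea(c)>20: r=cv2.minAreaRect(c);print('y',r,plane('top',[r[0]],.026).round(4))
w=cv2.inRange(t,(110,110,110),(255,255,255)); w[:,:345]=0;w[:,395:]=0;w[:178]=0;w[240:]=0
c=max(cv2.findContours(w,0,2)[0],key=cv2.contourArea); r=cv2.minAreaRect(c);print('cart',r); print(plane('top',cv2.boxPoints(r),.052).round(4), plane('top',[r[0]],.052))
for px in [(447,305),(500,305),(443,67),(493,67)]: print(px,plane('top',[px],0.1))
E
```

```text
cradle ((268.67266845703125, 188.40127563476562), (59.33149337768555, 39.31645584106445), 80.21759033203125)
[[0.6964 0.141  0.018 ]
 [0.7102 0.0549 0.018 ]
 [0.5801 0.0342 0.018 ]
 [0.5664 0.1194 0.018 ]]
[[0.6379438  0.08729422 0.018     ]]
y ((333.0, 289.5), (6.363960266113281, 9.192388534545898), 45.0) [[ 0.4156 -0.0501  0.026 ]]
y ((427.1764831542969, 256.7059020996094), (5.830951690673828, 8.574929237365723), 30.963754653930664) [[ 0.4834 -0.2563  0.026 ]]
y ((378.8269348144531, 245.63461303710938), (12.159199714660645, 9.60969066619873), 78.69007110595703) [[ 0.509  -0.1513  0.026 ]]
cart ((373.96624755859375, 211.9527130126953), (55.002803802490234, 24.486125946044922), 81.02737426757812)
[[ 0.6353 -0.1048  0.052 ]
 [ 0.6429 -0.1569  0.052 ]
 [ 0.5263 -0.1723  0.052 ]
 [ 0.5189 -0.1206  0.052 ]] [[ 0.58062767 -0.13862797  0.052     ]]
(447, 305) [[ 0.38610207 -0.27646939  0.1       ]]
(500, 305) [[ 0.38383479 -0.3859524   0.1       ]]
(443, 67) [[ 0.88143632 -0.28586985  0.1       ]]
(493, 67) [[ 0.88140243 -0.39306233  0.1       ]]
```

View pics/zt.png

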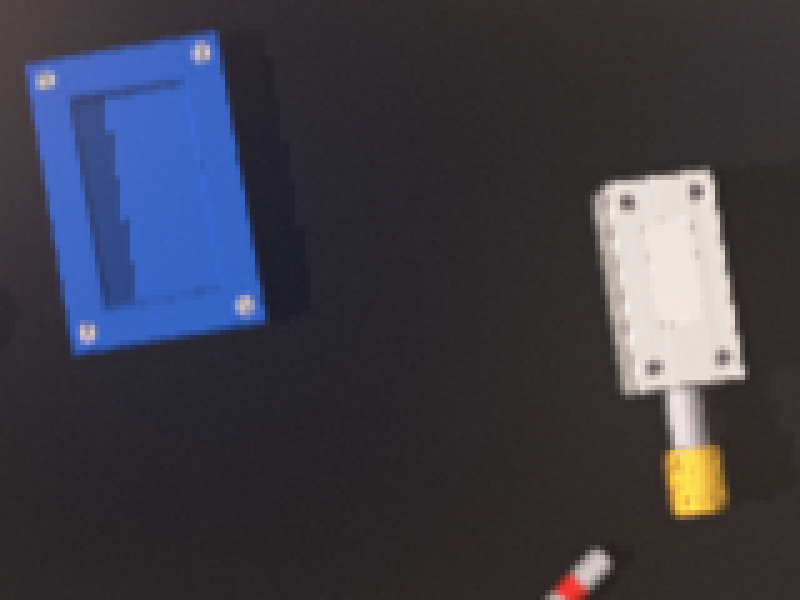

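View pics/zs.png

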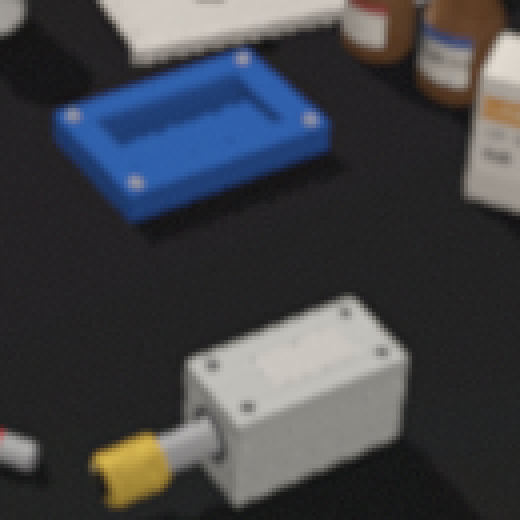

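The zooms show four screws on each part in both views. I'll triangulate them.

```bash
cat > m.py <<'E'
from h import *
def cen(im,px,sgn,r=3):
    g=(im[:,:,2].astype(float)); x,y=int(round(px[0])),int(round(px[1]))
    w=sgn*g[y-r:y+r+1,x-r:x+r+1]; w=np.clip(w-np.median(w)-0.25*(w.max()-np.median(w)),0,None)
    Y,X=np.mgrid[y-r:y+r+1,x-r:x+r+1]; return (w*X).sum()/w.sum(),(w*Y).sum()/w.sum()
def Z(l,k,o): return [((a+.5)/k-.5+o[0],(b+.5)/k-.5+o[1]) for a,b in l]
E
python3 - <<'E'
from m import *
t=cv2.imread('pics/top0.png'); s=cv2.imread('pics/side0.png')
ct=Z([(45,80),(202,52),(245,305),(87,332)],5,(240,150)); cs=Z([(73,116),(243,59),(311,120),(136,183)],4,(250,180))
kt=Z([(627,202),(696,191),(723,357),(654,367)],5,(240,150)); ks=Z([(213,365),(345,314),(382,352),(249,407)],4,(250,180))
# order: top FL,FR,NR,NL ; side NL,FL,FR,NR
cs=cs[1:]+cs[:1]; ks=ks[1:]+ks[:1]
for n,a,b,sg,z in(('cradle',ct,cs,1,.018),('cart',kt,ks,-1,.052)):
    P=[]
    for p,q in zip(a,b):
        r=2 if sg<0 else 3
        p2,q2=cen(t,p,sg,r),cen(s,q,sg,r); X,e=tri(p2,q2);P.append(X);print(n,np.round(p2,1),np.round(q2,1),X.round(4),round(e,4))
    P=np.array(P);print('mean',P.mean(0),'len',np.linalg.norm(P[0]-P[3]),np.linalg.norm(P[1]-P[2]),'wid',np.linalg.norm(P[0]-P[1]),np.linalg.norm(P[3]-P[2]))
    d=P[0]+P[1]-P[2]-P[3];w=P[0]+P[3]-P[1]-P[2];print('yaw',np.degrees(np.arctan2(d[1],d[0])),np.degrees(np.arctan2(-w[0],w[1])))
    for nm,l in(('top',[cen(t,p,sg,r) for p in a]),('side',[cen(s,p,sg,r) for p in b])):
        Q=plane(nm,l,z);d=Q[0]+Q[1]-Q[2]-Q[3];w=Q[0]+Q[3]-Q[1]-Q[2];print(nm,Q.mean(0).round(4),np.degrees(np.arctan2(d[1],d[0])),np.degrees(np.arctan2(-w[0],w[1])))
E
```

```text
cradle [248.7 165.6] [310.2 194.2] [0.6893 0.1311 0.0178] 0.0001
cradle [279.8 160. ] [327.1 209.4] [0.7007 0.0622 0.0178] 0.0003
cradle [288.5 210.5] [283.5 225.1] [0.5881 0.0444 0.0178] 0.0009
cradle [257.  216.3] [267.8 208.4] [0.5766 0.1135 0.0178] 0.0002
mean [0.63868154 0.08779313 0.01779219] len 0.11402849992259628 0.11402035958902812 wid 0.06983893827107589 0.0701034657464233
yaw 8.90782262455043 9.385018495753345
top [0.6388 0.0877 0.018 ] 8.957570248767064 9.594590179562026
side [0.6384 0.0876 0.018 ] 8.87357761439734 9.169201397455204
cart [365.  190.1] [335.8 257.6] [ 0.6277 -0.1204  0.0518] 0.0002
cart [378.6 187.9] [345.  267.5] [ 0.632  -0.1499  0.0513] 0.0004
cart [384.1 221. ] [311.4 281.4] [ 0.5606 -0.1599  0.0513] 0.0008
cart [370.3 223.1] [302.6 270.8] [ 0.5565 -0.1302  0.0517] 0.0008
mean [ 0.59421002 -0.14009515  0.05151583] len 0.07185589265907807 0.07206212835767163 wid 0.02979218823371815 0.029954018975903947
yaw 7.877776488617265 7.991966449253734
top [ 0.5944 -0.1401  0.052 ] 7.975295005345055 8.044127306142727
side [ 0.5937 -0.1405  0.052 ] 7.789947721205243 7.343414944783288
```

The triangulated screw heights and spacings agree with the given sizes. The cradle is at (0.6387, 0.0877) with yaw 9.0°, and the cartridge is at (0.5942, -0.1401) with yaw 7.9°. Next I'll check the barrier height and the knob, then write a planner helper.

```bash
cat >> h.py <<'E'
from scipy.spatial.transform import Rotation as Ro
def goal(yaw,pitch=0):  # cart yaw deg -> tool rot: x down, y=-cart y
    c,s=np.cos(np.radians(yaw)),np.sin(np.radians(yaw))
    return np.array([[0,s,-c],[0,-c,-s],[-1,0,0.]])
def inst(pos,R=None,st=None):
    st=st or env.state(); R0=np.array(st['ee_rot']); R=R0 if R is None else R
    print('shift mm',(R0.T@(np.array(pos)-st['tool_pos'])*1e3).round(1),'turn',Ro.from_matrix(R0.T@R).as_rotvec().round(4))
E
python3 - <<'E'
from h import *
s=cv2.imread('pics/side0.png');t=cv2.imread('pics/top0.png')
cv2.imwrite('pics/zs2.png',cv2.resize(s[270:420,230:380],None,fx=4,fy=4));cv2.imwrite('pics/zt2.png',cv2.resize(t[200:320,400:520],None,fx=4,fy=4))
print(tri((379,245.6),(283.5,297)))
g=goal(7.9); c=np.array([.5942,-.1401]);c=c-0.004*np.array([np.cos(.138),np.sin(.138)])
print(c);inst([.187,-.543,.36],g);inst([c[0],c[1],.36],g);inst([c[0],c[1],.018],g)
E
```

```text
(array([ 0.5097512 , -0.15230671,  0.02349322]), np.float64(0.0014712566096420643))
[ 0.59023803 -0.14065025]
shift mm [-1.463e+02 -4.000e-01  1.000e-01] turn [ 0.1939 -0.0002  0.0016]
shift mm [-145.7 -249.5 -512.2] turn [ 0.1939 -0.0002  0.0016]
shift mm [ 196.3 -248.9 -512.1] turn [ 0.1939 -0.0002  0.0016]
```

View pics/zs2.png

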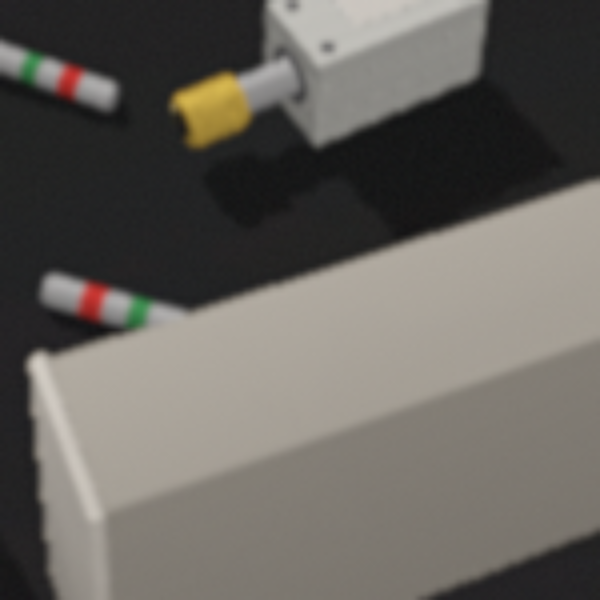

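View pics/zt2.png

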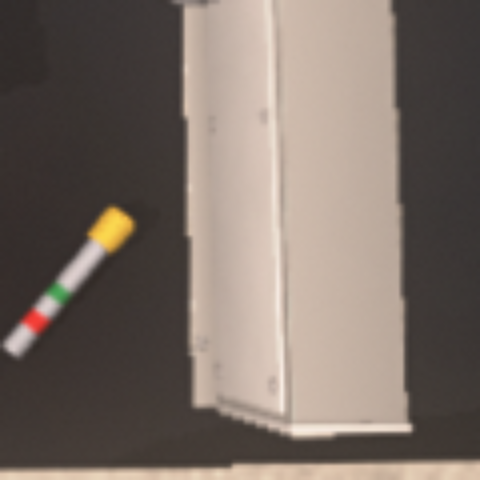

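Run:
```python
from h import *
print(tri((472,307),(239.5,359)),tri((502.5,307),(255,398)))
```

```text
(array([ 0.38392539, -0.3190672 ,  0.12699525]), np.float64(0.00010126051103404443)) (array([ 0.38376575, -0.37967128,  0.13042472]), np.float64(0.001560168685900092))
```

The barrier top is at about z = 0.13 and the knob measures z ≈ 0.0235–0.025, which fits. I'll lift, cross over the barrier and then come down on the cartridge.

Emit:
jog_arm(
  plan=[
    [[-50,0,0],[0,0,0],1],
    [[-100,-5,-10],[0.02,0,0],1],
    [[-100,-25,-50],[0.05,0,0],1],
    [[-100,-45,-92],[0.08,0,0],1],
    [[-100,-64,-135],[0.12,0,0],1],
    [[-100,-86,-178],[0.16,0,0],1],
    [[-100,-107,-221],[0.19,0,0],1],
    [[-100,-128,-264],[0.194,0,0],1],
  ],
)

```text
t: 0.9
tool_pos: [0.3961, -0.3348, 0.3142]
ee_rot: [[-0.0, 0.136, -0.991], [0.0, -0.991, -0.136], [-1.0, -0.0, 0.0]]
ft_force: [1.2, -0.4, 0.7]
width: 1.001
```

Emit:
jog_arm(
  plan=[
    [[0,-28,-37],[0,0,0],1],
    [[10,-57,-74],[0,0,0],1],
    [[30,-85,-111],[0,0,0],1],
    [[60,-113,-148],[0,0,0],1],
    [[95,-140,-185],[0,0,0],1],
    [[130,-160,-211],[0,0,0],1],
    [[170,-166,-219],[0,0,0],1],
    [[200,-166,-219],[0,0,0],1],
  ],
)

```text
t: 1.7
tool_pos: [0.5888, -0.1391, 0.1106]
ee_rot: [[-0.004, 0.14, -0.99], [0.002, -0.99, -0.14], [-1.0, -0.003, 0.003]]
ft_force: [0.4, 0.2, 0.2]
width: 1.003
```

Run:
```python
from h import *
inst([.5902,-.1407,.018],goal(7.9)); print(env.state()['tool_pos'])
```

```text
shift mm [92.6  2.  -1.5] turn [0.003  0.0033 0.0028]
[ 0.58877116 -0.13909813  0.11058493]
```

Emit:
jog_arm(
  plan=[
    [[25,0,0],[0,0,0],1],
    [[40,0,0],[0,0,0],1],
    [[40,0,0],[0,0,0],1],
  ],
)

```text
t: 2.0
tool_pos: [0.5874, -0.1413, 0.072]
ee_rot: [[-0.005, 0.137, -0.991], [0.002, -0.991, -0.137], [-1.0, -0.003, 0.004]]
ft_force: [-0.6, 0.4, 0.1]
width: 0.999
```

Run:
```python
from h import *
inst([.5902,-.1407,.018],goal(7.9)); print(env.state()['tool_pos'])
for n in("side","top"):
    im=env.grab_frame(n)[:,:,::-1]; cv2.imwrite(f"pics/{n}1.png",im)
```

```text
shift mm [54.  -0.1 -3.1] turn [-0.0002  0.0044  0.0028]
[ 0.58743564 -0.14132189  0.07197751]
```

View pics/side1.png

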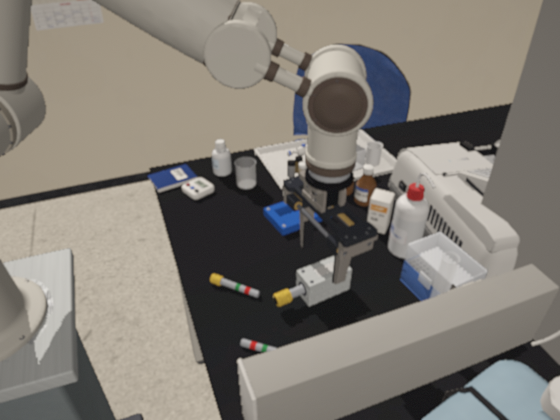

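The fingers straddle the cartridge at about (325,280). I'll lower with the correction, then close.

Emit:
jog_arm(
  plan=[
    [[25,0,-2],[0,0.002,0.001],1],
    [[45,0,-3],[0,0.004,0.003],1],
    [[54,0,-3],[0,0.004,0.003],1],
    [[54,0,-3],[0,0.004,0.003],1],
    [[54,0,-3],[0,0.004,0.003],1],
  ],
)

```text
t: 2.6
tool_pos: [0.5934, -0.1423, 0.0222]
ee_rot: [[0.007, 0.137, -0.991], [-0.003, -0.991, -0.137], [-1.0, 0.004, -0.006]]
ft_force: [0.6, -0.6, 0.1]
width: 0.998
```

Run:
```python
from h import *
inst([.5902,-.1407,.018],goal(7.9)); s=env.state();print(s['tool_pos'],s['ft_force'],s['wrist_torque'])
```

```text
shift mm [ 4.2 -2.   2.9] turn [-0.0002 -0.0061 -0.0043]
[ 0.59336433 -0.14228387  0.02223868] [ 0.55970333 -0.6353698   0.12745763] [0.02592751 0.01529382 0.01482783]
```

Emit:
jog_arm(
  plan=[
    [[0,0,0],[0,0,0],1],
    [[0,0,0],[0,0,0],1],
  ],
)

```text
t: 2.8
tool_pos: [0.5932, -0.1421, 0.0219]
ee_rot: [[0.006, 0.137, -0.991], [-0.003, -0.991, -0.137], [-1.0, 0.004, -0.006]]
ft_force: [-0.1, -0.2, 0.6]
width: 0.999
```

Emit:
jog_arm(
  plan=[
    [[0,0,0],[0,0,0],1],
  ],
)

```text
t: 2.9
tool_pos: [0.5927, -0.1419, 0.0213]
ee_rot: [[0.005, 0.137, -0.991], [-0.003, -0.991, -0.137], [-1.0, 0.004, -0.005]]
ft_force: [0.1, -0.6, 0.1]
width: 1.0
```

Emit:
jog_arm(
  plan=[
    [[0,0,0],[0,0,0],1],
  ],
)

```text
t: 3.0
tool_pos: [0.5925, -0.1417, 0.0209]
ee_rot: [[0.005, 0.137, -0.991], [-0.003, -0.991, -0.137], [-1.0, 0.003, -0.004]]
ft_force: [-0.2, 0.7, -0.2]
width: 1.003
```

Emit:
jog_arm(
  plan=[
    [[0,0,0],[0,0,0],1],
    [[0,0,0],[0,0,0],1],
    [[0,0,0],[0,0,0],1],
    [[0,0,0],[0,0,0],1],
    [[0,0,0],[0,0,0],1],
    [[0,0,0],[0,0,0],1],
    [[0,0,0],[0,0,0],1],
    [[0,0,0],[0,0,0],1],
  ],
)

```text
t: 3.8
tool_pos: [0.5923, -0.1417, 0.0206]
ee_rot: [[0.004, 0.137, -0.991], [-0.002, -0.991, -0.137], [-1.0, 0.003, -0.004]]
ft_force: [-1.1, -0.8, -0.3]
width: 1.0
```

Emit:
jog_arm(
  plan=[
    [[2.5,-1.3,2],[0,-0.004,-0.003],1],
    [[2.5,-1.3,2],[0,-0.004,-0.003],1],
    [[2.5,-1.3,2],[0,-0.004,-0.003],1],
    [[2.5,-1.3,2],[0,-0.004,-0.003],1],
    [[2.5,-1.3,2],[0,-0.004,-0.003],1],
    [[2.5,-1.3,2],[0,-0.004,-0.003],1],
    [[2.5,-1.3,2],[0,-0.004,-0.003],1],
    [[2.5,-1.3,2],[0,-0.004,-0.003],1],
  ],
)

```text
t: 4.6
tool_pos: [0.5901, -0.1407, 0.0181]
ee_rot: [[0.0, 0.137, -0.991], [-0.0, -0.991, -0.137], [-1.0, 0.0, -0.0]]
ft_force: [0.5, -0.6, -1.0]
width: 1.001
```

Emit:
jog_arm(
  plan=[
    [[0,0,0],[0,0,0],-1],
    [[0,0,0],[0,0,0],-1],
    [[0,0,0],[0,0,0],-1],
    [[0,0,0],[0,0,0],-1],
    [[0,0,0],[0,0,0],-1],
    [[0,0,0],[0,0,0],-1],
    [[0,0,0],[0,0,0],-1],
    [[0,0,0],[0,0,0],-1],
  ],
  squeeze=35,
)

```text
t: 5.4
tool_pos: [0.5901, -0.1406, 0.0181]
ee_rot: [[-0.0, 0.137, -0.991], [0.0, -0.991, -0.137], [-1.0, -0.0, 0.0]]
ft_force: [0.7, 1.1, -0.5]
width: 0.496
```

The opening is about 46 mm, so it's gripped. Lifting.

Emit:
jog_arm(
  plan=[
    [[-5,0,0],[0,0,0],-1],
    [[-15,0,0],[0,0,0],-1],
    [[-30,0,0],[0,0,0],-1],
    [[-45,0,0],[0,0,0],-1],
    [[-55,0,0],[0,0,0],-1],
    [[-60,0,0],[0,0,0],-1],
    [[-60,0,0],[0,0,0],-1],
    [[-60,0,0],[0,0,0],-1],
  ],
)

```text
t: 6.2
tool_pos: [0.5898, -0.1405, 0.0777]
ee_rot: [[-0.001, 0.137, -0.991], [0.0, -0.991, -0.137], [-1.0, -0.0, 0.001]]
ft_force: [-0.1, 0.7, -6.2]
width: 0.496
```

Run:
```python
from h import *
s=env.state();print(s['tool_pos'],s['ft_force'],s['wrist_torque'],s['width'])
for n in("side","top"):
    im=env.grab_frame(n)[:,:,::-1]; cv2.imwrite(f"pics/{n}2.png",im)
    cv2.imwrite(f"pics/z{n}2.png",cv2.resize(im[180:330,250:400] if n=='side' else im[140:290,290:440],None,fx=4,fy=4))
# target: same offset in cart frame
u=np.radians(9.0);c=np.array([.6387,.0877])-.0041*np.array([np.cos(u),np.sin(u)])
print(c);inst([*c,.078],goal(9.1))
```

```text
[ 0.58975874 -0.14053775  0.07772712] [-0.08904734  0.6592906  -6.22078589] [ 0.0748665  -0.01526302 -0.00940235] 0.495989884525286
[0.63465048 0.08705862]
shift mm [  -0.7 -219.1  -76. ] turn [-0.0211  0.0015  0.001 ]
```

View pics/zside2.png

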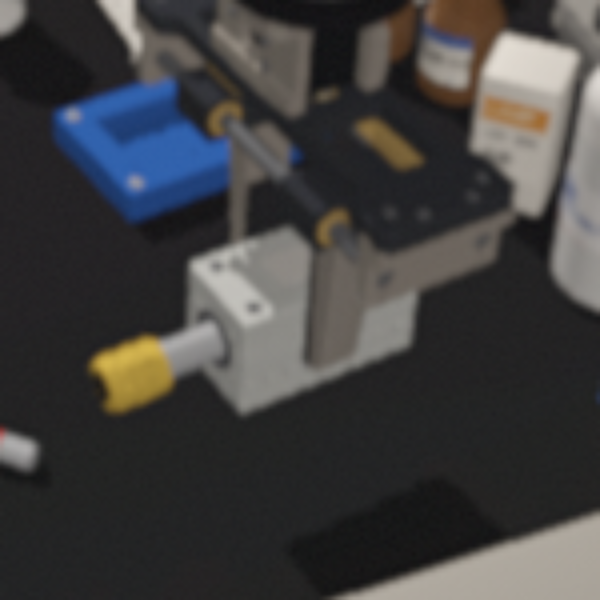

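View pics/ztop2.png

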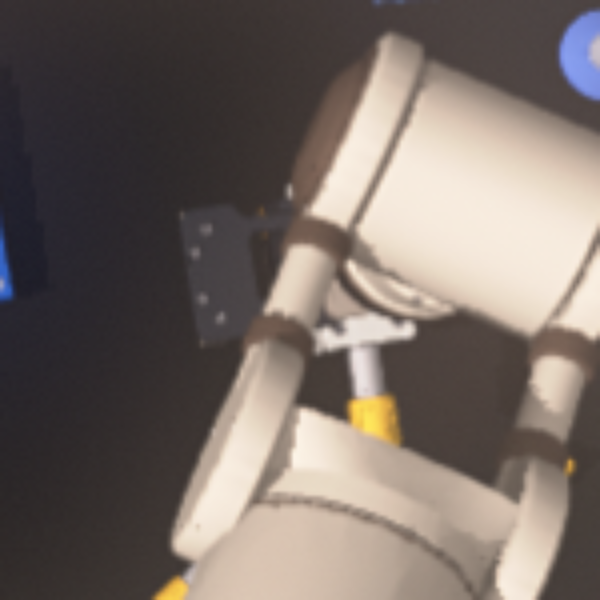

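It's held level at 6.2 N, piston still in. I'll check the near-end screws at (217,266) and (253,308) in the side zoom against the pose I expect.

Run:
```python
from h import *
from m import Z
u=np.radians(7.9);ex=np.array([np.cos(u),np.sin(u),0]);ey=np.array([-ex[1],ex[0],0])
c=np.array([.5898,-.1405,.0597])+.004*ex
P=[c-.036*ex+.015*s*ey+[0,0,.052] for s in(1,-1)]+[c-.085*ex+[0,0,.025]]
print(proj('side',P).round(1)); print(np.round(Z([(217,266),(253,308),(135,374)],4,(250,180)),1))
```

```text
[[303.7 245.7]
 [313.  256. ]
 [283.  272.1]]
[[303.9 246.1]
 [312.9 256.6]
 [283.4 273.1]]
```

Emit:
jog_arm(
  plan=[
    [[0,-20,-7],[-0.021,0.001,0.001],-1],
    [[0,-50,-17],[-0.021,0.001,0.001],-1],
    [[0,-85,-29],[-0.021,0.001,0.001],-1],
    [[0,-120,-42],[-0.021,0.001,0.001],-1],
    [[0,-155,-54],[-0.021,0.001,0.001],-1],
    [[0,-190,-66],[-0.021,0.001,0.001],-1],
    [[0,-210,-73],[-0.021,0.001,0.001],-1],
    [[0,-219,-76],[-0.021,0.001,0.001],-1],
  ],
)

```text
t: 7.1
tool_pos: [0.6348, 0.0889, 0.0772]
ee_rot: [[-0.0, 0.161, -0.987], [-0.0, -0.987, -0.161], [-1.0, 0.0, 0.0]]
ft_force: [0.1, -0.1, -5.2]
width: 0.501
```

Emit:
jog_arm(
  plan=[
    [[0,0,0],[0,0,0],-1],
    [[0,0,0],[0,0,0],-1],
    [[0,0,0],[0,0,0],-1],
    [[0,0,0],[0,0,0],-1],
    [[0,0,0],[0,0,0],-1],
    [[0,0,0],[0,0,0],-1],
    [[0,0,0],[0,0,0],-1],
    [[0,0,0],[0,0,0],-1],
  ],
)

```text
t: 7.9
tool_pos: [0.6353, 0.0866, 0.0781]
ee_rot: [[0.001, 0.158, -0.987], [-0.001, -0.987, -0.158], [-1.0, 0.001, -0.001]]
ft_force: [0.2, 0.2, -5.2]
width: 0.501
```

Run:
```python
from h import *
s=env.state();print(s['tool_pos'],s['ft_force'],s['width'])
for n in("side","top"):
    im=env.grab_frame(n)[:,:,::-1]; cv2.imwrite(f"pics/{n}3.png",im)
    x,y=(230,110) if n=='side' else (190,130)
    cv2.imwrite(f"pics/z{n}3.png",cv2.resize(im[y:y+150,x:x+150],None,fx=4,fy=4))
inst([.63465,.08706,.03],goal(9.1))
```

```text
[0.6353194  0.08663006 0.07811565] [ 0.18502678  0.22815024 -5.21152765] 0.500970517988759
shift mm [48.1 -0.5  0.7] turn [ 0.    -0.001 -0.001]
```

View pics/zside3.png

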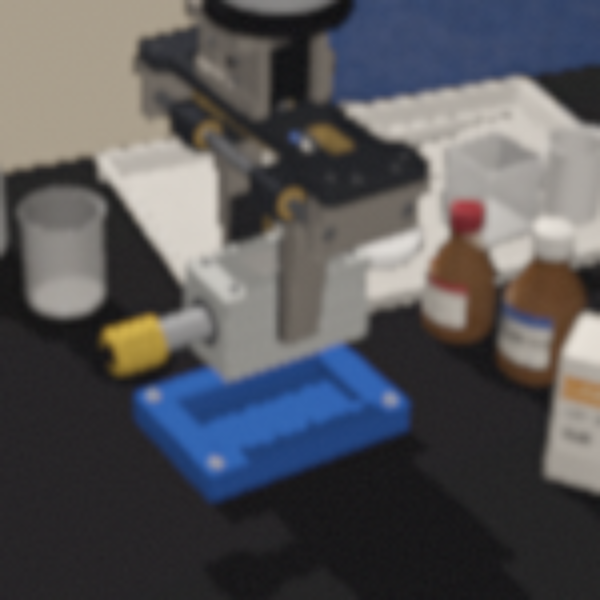

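View pics/ztop3.png

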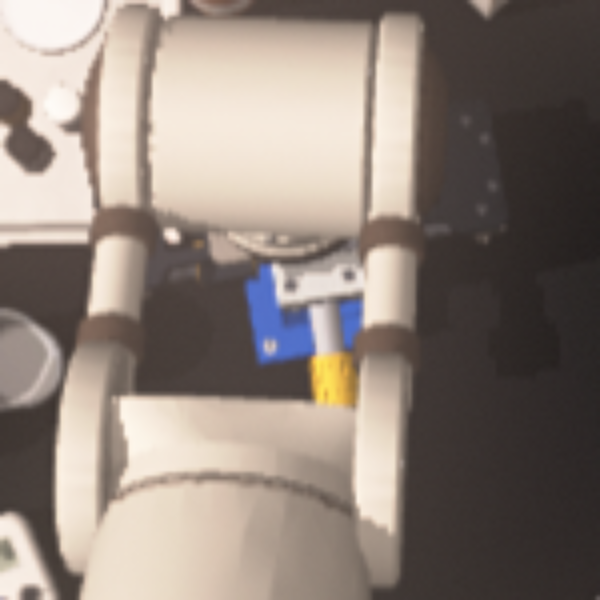

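Both near screws are visible in both views. I'll triangulate them to check the alignment.

Run:
```python
from m import *
t=cv2.imread('pics/top3.png'); s=cv2.imread('pics/side3.png')
A=Z([(290,286),(350,273)],4,(190,130));B=Z([(204,262),(236,292)],4,(230,110))
P=[]
for a,b in zip(A,B):
    a,b=cen(t,a,-1,2),cen(s,b,-1,2);X,e=tri(a,b);P.append(X);print(np.round(a,1),np.round(b,1),X.round(4),round(e,4))
P=np.array(P);w=P[0]-P[1];print('sp',np.linalg.norm(w),'yaw',np.degrees(np.arctan2(-w[0],w[1])))
u=np.radians(9.1);ex=np.array([np.cos(u),np.sin(u),0]);print('centre est',P.mean(0)+.036*ex)
ey=np.array([-ex[1],ex[0],0]);tc=np.array([.6353,.0866,.0601])+.004*ex
print('expected',[ (tc-.036*ex+.015*k*ey+[0,0,.052]).round(4) for k in(1,-1)],tc)
print('side px exp',proj('side',[tc-.036*ex+.015*k*ey+[0,0,.052] for k in(1,-1)]).round(1),'top',proj('top',[tc-.036*ex+.015*k*ey+[0,0,.052] for k in(1,-1)]).round(1))
```

```text
[262.2 200.7] [281.4 175. ] [0.6022 0.0958 0.1118] 0.0003
[276.8 198.3] [290.  182.9] [0.6083 0.0659 0.1083] 0.0029
sp 0.030756023298206283 yaw 11.574907233067648
centre est [0.64081531 0.08651653 0.1100419 ]
expected [array([0.6013, 0.0964, 0.1121]), array([0.6061, 0.0667, 0.1121])] [0.63924966 0.08723263 0.0601    ]
side px exp [[280.9 174.8]
 [288.1 181.5]] top [[262.  201.1]
 [276.5 198.6]]
```

The pose agrees to within 1 mm. The second side screw was partly hidden and its fit is poor, but its top-view pixel matches. Lowering to just above the rim.

Emit:
jog_arm(
  plan=[
    [[12,-0.5,0.7],[0,-0.001,-0.001],-1],
    [[25,-0.5,0.7],[0,-0.001,-0.001],-1],
    [[34,-0.5,0.7],[0,-0.001,-0.001],-1],
    [[38,-0.5,0.7],[0,-0.001,-0.001],-1],
    [[38,-0.5,0.7],[0,-0.001,-0.001],-1],
    [[38,-0.5,0.7],[0,-0.001,-0.001],-1],
    [[38,-0.5,0.7],[0,-0.001,-0.001],-1],
    [[38,-0.5,0.7],[0,-0.001,-0.001],-1],
  ],
)

```text
t: 8.8
tool_pos: [0.6352, 0.087, 0.0408]
ee_rot: [[0.001, 0.158, -0.987], [-0.0, -0.987, -0.158], [-1.0, 0.0, -0.001]]
ft_force: [-0.5, -0.5, -6.3]
width: 0.499
```

Emit:
jog_arm(
  plan=[
    [[0,0,0],[0,0,0],-1],
    [[0,0,0],[0,0,0],-1],
    [[0,0,0],[0,0,0],-1],
    [[0,0,0],[0,0,0],-1],
    [[0,0,0],[0,0,0],-1],
    [[0,0,0],[0,0,0],-1],
  ],
)

```text
t: 9.4
tool_pos: [0.6346, 0.087, 0.0401]
ee_rot: [[-0.0, 0.158, -0.987], [0.0, -0.987, -0.158], [-1.0, -0.0, 0.0]]
ft_force: [-0.5, 0.1, -5.8]
width: 0.494
```

Run:
```python
from h import *
s=env.state();print(s['tool_pos'],s['ft_force'],s['width'])
for n in("side","top"):
    im=env.grab_frame(n)[:,:,::-1]; cv2.imwrite(f"pics/{n}4.png",im)
    x,y=(230,130) if n=='side' else (220,150)
    cv2.imwrite(f"pics/z{n}4.png",cv2.resize(im[y:y+100,x:x+120],None,fx=6,fy=6))
inst([.63465,.08706,.024],goal(9.1))
```

```text
[0.63457825 0.08704615 0.04007117] [-0.49488099  0.07014476 -5.8183698 ] 0.49420736079980926
shift mm [16.1 -0.  -0.1] turn [-0.      0.0001 -0.    ]
```

View pics/zside4.png

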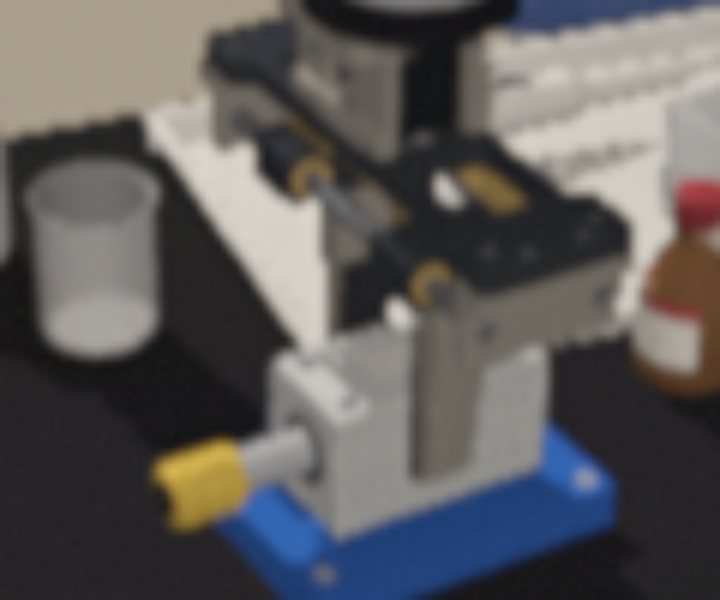

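View pics/ztop4.png

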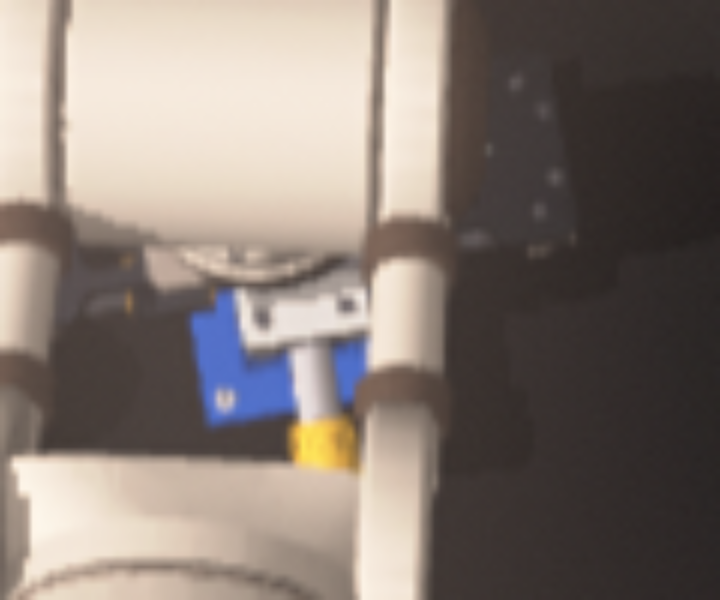

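It's over the pocket. Lowering slowly and watching the force.

Emit:
jog_arm(
  plan=[
    [[2,0,0],[0,0,0],-1],
    [[4,0,0],[0,0,0],-1],
    [[6,0,0],[0,0,0],-1],
    [[8,0,0],[0,0,0],-1],
    [[9,0,0],[0,0,0],-1],
    [[9,0,0],[0,0,0],-1],
    [[9,0,0],[0,0,0],-1],
  ],
)

```text
t: 10.2
tool_pos: [0.6346, 0.087, 0.0311]
ee_rot: [[0.0, 0.158, -0.987], [-0.0, -0.987, -0.158], [-1.0, 0.0, -0.0]]
ft_force: [0.2, 0.7, -5.3]
width: 0.493
```

Emit:
jog_arm(
  plan=[
    [[2,0,0],[0,0,0],-1],
    [[4,0,0],[0,0,0],-1],
    [[5.5,0,0],[0,0,0],-1],
    [[6.5,0,0],[0,0,0],-1],
    [[6.5,0,0],[0,0,0],-1],
    [[6.5,0,0],[0,0,0],-1],
  ],
)

```text
t: 10.8
tool_pos: [0.6346, 0.087, 0.0246]
ee_rot: [[-0.0, 0.158, -0.987], [0.0, -0.987, -0.158], [-1.0, -0.0, 0.0]]
ft_force: [-0.8, -0.4, -5.3]
width: 0.501
```

Emit:
jog_arm(
  plan=[
    [[0.5,0,0],[0,0,0],-1],
    [[1,0,0],[0,0,0],-1],
    [[1,0,0],[0,0,0],-1],
    [[1,0,0],[0,0,0],-1],
  ],
)

```text
t: 11.2
tool_pos: [0.6348, 0.087, 0.0241]
ee_rot: [[0.0, 0.158, -0.987], [-0.0, -0.987, -0.158], [-1.0, 0.0, -0.0]]
ft_force: [-1.1, -0.3, -1.3]
width: 0.495
```

Contact with the floor is at the expected height. Opening.

Emit:
jog_arm(
  plan=[
    [[0,0,0],[0,0,0],1],
    [[0,0,0],[0,0,0],1],
    [[0,0,0],[0,0,0],1],
    [[0,0,0],[0,0,0],1],
    [[0,0,0],[0,0,0],1],
    [[0,0,0],[0,0,0],1],
  ],
)

```text
t: 11.8
tool_pos: [0.6347, 0.087, 0.0236]
ee_rot: [[0.0, 0.158, -0.987], [-0.0, -0.987, -0.158], [-1.0, 0.0, -0.0]]
ft_force: [0.5, -0.8, -0.2]
width: 0.99
```

Emit:
jog_arm(
  plan=[
    [[-10,0,0],[0,0,0],1],
    [[-40,0,0],[0,0,0],1],
    [[-70,0,20],[0,0,0],1],
    [[-80,0,50],[0,0,0],1],
    [[-80,0,80],[0,0,0],1],
    [[-80,0,81],[0,0,0],1],
  ],
)

```text
t: 12.4
tool_pos: [0.5516, 0.0743, 0.1038]
ee_rot: [[-0.002, 0.158, -0.987], [0.0, -0.987, -0.158], [-1.0, -0.0, 0.002]]
ft_force: [-0.6, -0.3, 0.0]
width: 0.999
```

Run:
```python
from h import *
s=env.state();print(s['tool_pos'],s['ft_force'],s['width'])
for n in("side","top"):
    im=env.grab_frame(n)[:,:,::-1]; cv2.imwrite(f"pics/{n}5.png",im)
    x,y=(230,130) if n=='side' else (220,150)
    cv2.imwrite(f"pics/z{n}5.png",cv2.resize(im[y:y+120,x:x+120],None,fx=5,fy=5,interpolation=cv2.INTER_NEAREST))
```

```text
[0.55163759 0.07428705 0.10377643] [-0.64515229 -0.29507486  0.02124085] 0.9988960363132273
```

View pics/zside5.png

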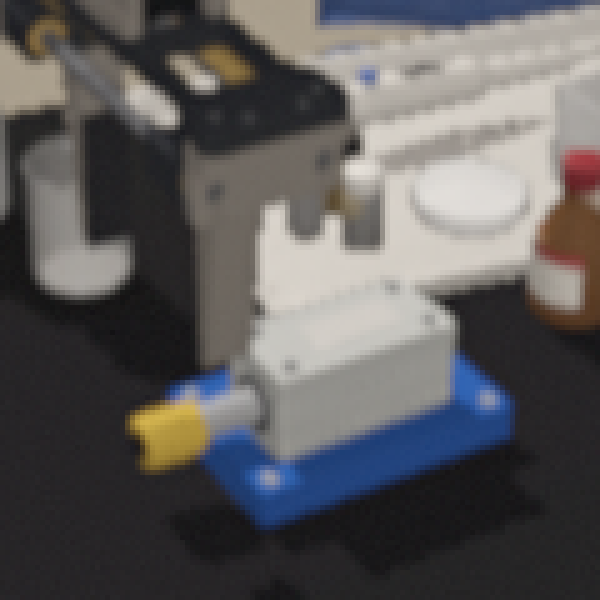

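View pics/ztop5.png

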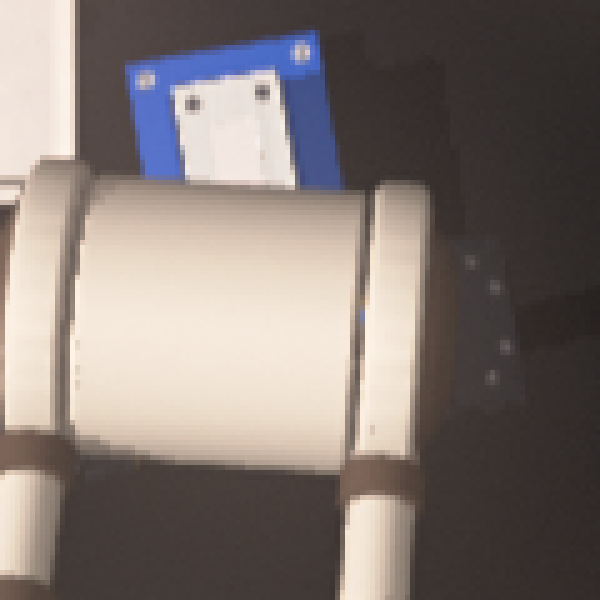

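The cartridge looks seated. I'll check the far screws' height (should be 0.058) and the knob position.

Run:
```python
from m import *
t=cv2.imread('pics/top5.png'); s=cv2.imread('pics/side5.png')
A=Z([(193,104),(263,92)],5,(220,150));B=Z([(391,287),(433,320)],5,(230,130));P=[]
for a,b in zip(A,B):
    a,b=cen(t,a,-1,2),cen(s,b,-1,2);X,e=tri(a,b);P.append(X);print(np.round(a,1),np.round(b,1),X.round(4),round(e,4))
P=np.array(P);w=P[0]-P[1];print('yaw',np.degrees(np.arctan2(-w[0],w[1])))
u=np.radians(9.1);ex=np.array([np.cos(u),np.sin(u),0]);ey=np.array([-ex[1],ex[0],0]);c=P.mean(0)-.036*ex;print('centre',c)
C=np.array([.6387,.0877,.006])
n=np.array(cen(s,Z([(291,366)],5,(230,130))[0],-1,2)); print('near R screw',n.round(1),'exp',proj('side',[C-.036*ex-.015*ey+[0,0,.052]]).round(1))
h=cv2.cvtColor(s,cv2.COLOR_BGR2HSV);y=cv2.inRange(h,(18,120,70),(35,255,255));y[:,:245]=0;y[:200]=0;y[230:]=0;y[:,280:]=0
c2=max(cv2.findContours(y,0,2)[0],key=cv2.contourArea);M=cv2.moments(c2);k=(M['m10']/M['m00'],M['m01']/M['m00']);print('knob px',k)
for d in(.083,.085,.087,.089,.091): print(d,proj('side',[C-d*ex+[0,0,.025]]).round(1))
kp=C-.087*ex; print(kp); inst([kp[0],kp[1],.0125],goal(9.1))
```

```text
[258.1 170.4] [308. 187.] [0.6722 0.1078 0.0569] 0.0007
[272. 168.] [316.3 194.4] [0.6782 0.0778 0.0543] 0.0011
yaw 11.345666677271609
centre [0.63967095 0.08710792 0.05558045]
near R screw [287.8 203. ] exp [[287.5 202.5]]
knob px (262.8044758539458, 216.4876325088339)
0.083 [[265.2 215.4]]
0.085 [[264.4 215.7]]
0.087 [[263.6 216. ]]
0.089 [[262.8 216.3]]
0.091 [[262.  216.6]]
[0.552795   0.07394025 0.006     ]
shift mm [91.8 -0.1  2.2] turn [-0.0002 -0.0013 -0.0002]
```

Seated: the screw pixels match the expected pose within noise. The knob's middle is about 87–89 mm from the cartridge centre. Coming down on the knob.

Emit:
jog_arm(
  plan=[
    [[20,0,3.5],[0,0,0],1],
    [[45,0,3.5],[0,0,0],1],
    [[70,0,3.5],[0,0,0],1],
    [[85,0,3.5],[0,0,0],1],
    [[91,0,3.5],[0,0,0],1],
    [[91,0,3.5],[0,0,0],1],
    [[91,0,3.5],[0,0,0],1],
    [[91,0,3.5],[0,0,0],1],
  ],
)

```text
t: 13.3
tool_pos: [0.5524, 0.0736, 0.0139]
ee_rot: [[0.003, 0.158, -0.987], [-0.0, -0.987, -0.158], [-1.0, 0.001, -0.002]]
ft_force: [-0.1, -0.1, 0.6]
width: 1.001
```

Emit:
jog_arm(
  plan=[
    [[0,0,0],[0,0,0],1],
    [[0,0,0],[0,0,0],1],
    [[0,0,0],[0,0,0],1],
    [[0,0,0],[0,0,0],1],
    [[0,0,0],[0,0,0],1],
    [[0,0,0],[0,0,0],1],
  ],
)

```text
t: 13.9
tool_pos: [0.5511, 0.0737, 0.0126]
ee_rot: [[-0.0, 0.158, -0.987], [0.0, -0.987, -0.158], [-1.0, -0.0, 0.0]]
ft_force: [-1.1, -0.5, 0.5]
width: 0.997
```

Run:
```python
from h import *
s=env.state();print(s['tool_pos'],s['ft_force'],s['width'])
for n in("side",):
    im=env.grab_frame(n)[:,:,::-1]; cv2.imwrite(f"pics/{n}6.png",im)
    x,y=(220,130)
    cv2.imwrite(f"pics/z{n}6.png",cv2.resize(im[y:y+120,x:x+120],None,fx=5,fy=5))
u=np.radians(9.1);kp=np.array([.6387,.0877])-.0885*np.array([np.cos(u),np.sin(u)])
inst([kp[0],kp[1],.0125],goal(9.1))
```

```text
[0.55111235 0.07370032 0.01256907] [-1.13059049 -0.47228512  0.50764252] 0.9973737468155657
shift mm [ 0.1  0.  -0.2] turn [-0.      0.0001  0.    ]
```

View pics/zside6.png

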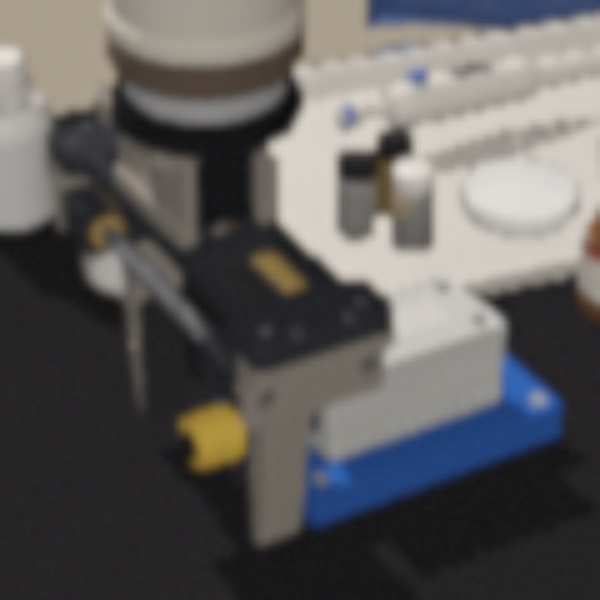

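The fingers are either side of the knob. Closing gently.

Emit:
jog_arm(
  plan=[
    [[0,0,0],[0,0,0],-1],
    [[0,0,0],[0,0,0],-1],
    [[0,0,0],[0,0,0],-1],
    [[0,0,0],[0,0,0],-1],
    [[0,0,0],[0,0,0],-1],
    [[0,0,0],[0,0,0],-1],
    [[0,0,0],[0,0,0],-1],
    [[0,0,0],[0,0,0],-1],
  ],
  squeeze=25,
)

```text
t: 14.75
tool_pos: [0.5512, 0.0737, 0.0126]
ee_rot: [[-0.0, 0.158, -0.987], [-0.0, -0.987, -0.158], [-1.0, 0.0, 0.0]]
ft_force: [0.4, 1.1, 0.8]
width: 0.324
```

Run:
```python
from h import *
s=env.state();print(s['tool_pos'],s['ft_force'],s['wrist_torque'],s['width']*92)
im=env.grab_frame('side')[:,:,::-1]; cv2.imwrite("pics/side7.png",im)
cv2.imwrite("pics/zside7.png",cv2.resize(im[130:250,220:340],None,fx=5,fy=5))
```

```text
[0.55116963 0.0736541  0.01258755] [0.3621372  1.10155892 0.78360643] [ 0.05032009 -0.01762338 -0.00940947] 29.794626483004848
```

View pics/zside7.png

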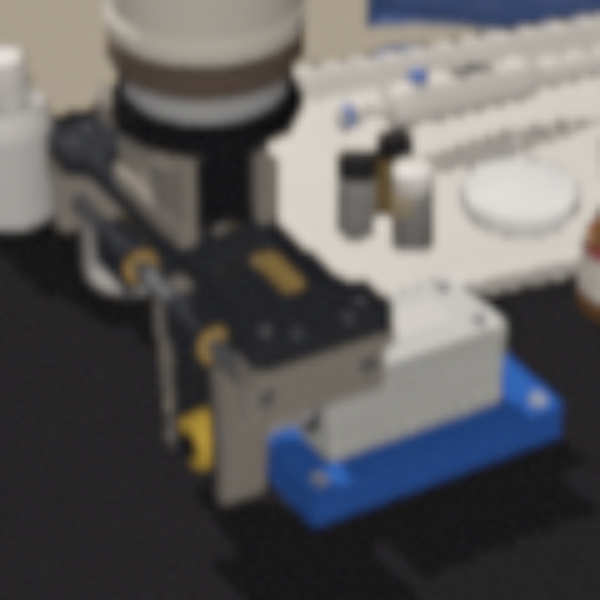

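Emit:
jog_arm(
  plan=[
    [[0,0,0],[0,0,0],-1],
    [[0,0,0],[0,0,0],-1],
    [[0,0,0],[0,0,0],-1],
    [[0,0,0],[0,0,0],-1],
  ],
)

```text
t: 15.2
tool_pos: [0.5512, 0.0736, 0.0126]
ee_rot: [[-0.0, 0.158, -0.987], [-0.0, -0.987, -0.158], [-1.0, 0.0, 0.0]]
ft_force: [-0.1, 0.4, -0.1]
width: 0.241
```

Gripped at about 23 mm. Pulling along tool +z in a first stage.

Emit:
jog_arm(
  plan=[
    [[0,0,3],[0,0,0],-1],
    [[0,0,6],[0,0,0],-1],
    [[0,0,9],[0,0,0],-1],
    [[0,0,12],[0,0,0],-1],
    [[0,0,16],[0,0,0],-1],
    [[0,0,20],[0,0,0],-1],
    [[0,0,23],[0,0,0],-1],
    [[0,0,25],[0,0,0],-1],
  ],
)

```text
t: 16.0
tool_pos: [0.526, 0.0697, 0.0125]
ee_rot: [[-0.0, 0.158, -0.987], [0.0, -0.987, -0.158], [-1.0, -0.0, 0.0]]
ft_force: [-0.3, 0.2, -1.0]
width: 0.243
```

Run:
```python
from h import *
s=env.state();print(s['tool_pos'],s['ft_force'],s['wrist_torque'],s['width']*92)
for n in("side","top"):
    im=env.grab_frame(n)[:,:,::-1]; cv2.imwrite(f"pics/{n}8.png",im)
    x,y=(220,130) if n=='side' else (220,150)
    cv2.imwrite(f"pics/z{n}8.png",cv2.resize(im[y:y+120,x:x+120],None,fx=5,fy=5))
```

```text
[0.52599099 0.06967838 0.01248624] [-0.25604466  0.22418338 -1.03566064] [-0.02569136  0.07557187 -0.00416172] 22.39010893579749
```

View pics/zside8.png

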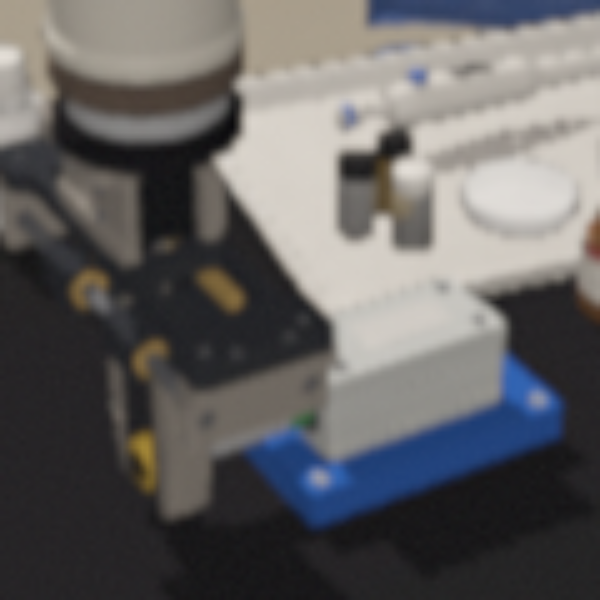

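View pics/ztop8.png

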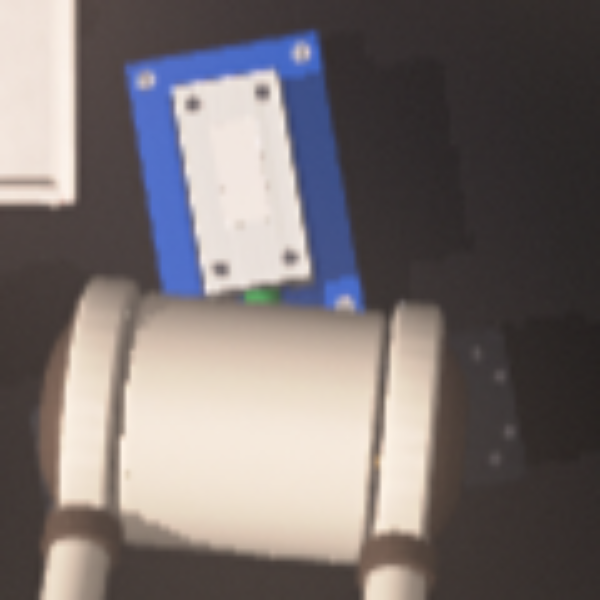

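Green is emerging at the mouth (top zoom (262,297)) and the cartridge is still seated. Pulling 8 mm more.

Emit:
jog_arm(
  plan=[
    [[0,0,2],[0,0,0],-1],
    [[0,0,4],[0,0,0],-1],
    [[0,0,6],[0,0,0],-1],
    [[0,0,8],[0,0,0],-1],
    [[0,0,8],[0,0,0],-1],
    [[0,0,8],[0,0,0],-1],
    [[0,0,8],[0,0,0],-1],
  ],
)

```text
t: 16.8
tool_pos: [0.5187, 0.0684, 0.0126]
ee_rot: [[0.0, 0.158, -0.987], [-0.0, -0.987, -0.158], [-1.0, 0.0, -0.0]]
ft_force: [0.6, 0.0, -1.8]
width: 0.242
```

Run:
```python
from m import *
s=env.state();print(s['tool_pos'],s['ft_force'],s['width']*92)
F={}
for n in("side","top"):
    im=env.grab_frame(n)[:,:,::-1].copy(); F[n]=im;cv2.imwrite(f"pics/{n}9.png",im)
    x,y=(220,130) if n=='side' else (220,150)
    cv2.imwrite(f"pics/z{n}9.png",cv2.resize(im[y:y+120,x:x+120],None,fx=5,fy=5,interpolation=cv2.INTER_NEAREST))
A=[cen(F['top'],p,-1,2) for p in Z([(193,104),(263,92),(290,257),(221,269)],5,(220,150))]
Q=plane('top',A,.058);print(Q.round(4),Q.mean(0).round(4));d=Q[0]+Q[1]-Q[2]-Q[3];w=Q[0]+Q[3]-Q[1]-Q[2];print('yaw',np.degrees(np.arctan2(d[1],d[0])),np.degrees(np.arctan2(-w[0],w[1])))
u=np.radians(9.1);ex=np.array([np.cos(u),np.sin(u)]);c=Q.mean(0)[:2]
print('TCP from mouth mm',1e3*((c-.045*ex-s['tool_pos'][:2])@ex))
for n,z in(('top',.039),('side',.036)):
    h=cv2.cvtColor(F[n],cv2.COLOR_BGR2HSV);g=cv2.inRange(h,(50,90,30),(90,255,255));x,y=(220,150) if n=='top' else (220,130)
    m=np.zeros_like(g);m[y:y+120,x:x+120]=g[y:y+120,x:x+120];pts=cv2.findNonZero(m).reshape(-1,2)
    P=plane(n,pts,z)[:,:2]; a=(c-.045*ex-P)@ex*1e3; print(n,'green mouth dist mm',np.percentile(a,[2,50,98]).round(1),len(a),pts.mean(0))
    r=cv2.inRange(h,(170,120,60),(180,255,255))|cv2.inRange(h,(0,150,60),(6,255,255)); print('red px',cv2.countNonZero(r[y:y+120,x:x+80]))
```

```text
[0.51869029 0.06843723 0.01264681] [ 0.59118829  0.02776112 -1.81325807] 22.253114776621658
[[0.6724 0.1076 0.058 ]
 [0.6771 0.0778 0.058 ]
 [0.606  0.0665 0.058 ]
 [0.6012 0.096  0.058 ]] [0.6392 0.087  0.058 ]
yaw 9.148988982583875 9.196691829373927
TCP from mouth mm 76.9222659099009
top green mouth dist mm [ 8.5 11.1 14.5] 16 [272.1875 212.3125]
red px 0Traceback (most recent call last):
  File "<stdin>", line 14, in <module>
AttributeError: 'NoneType' object has no attribute 'reshape'
```

View pics/zside9.png

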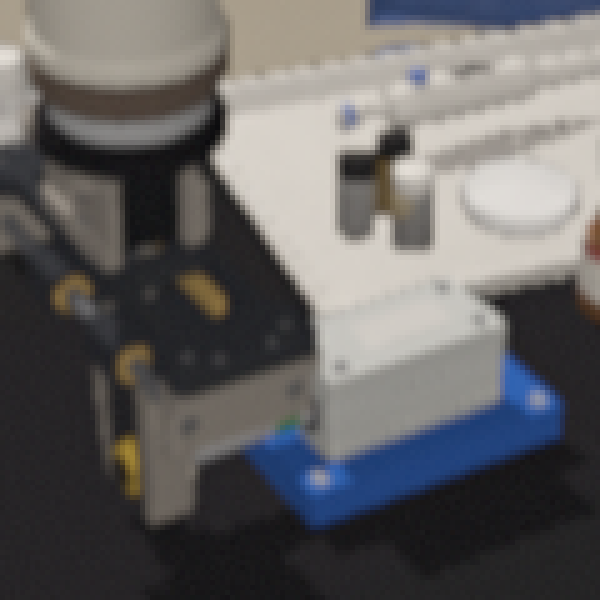

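View pics/ztop9.png

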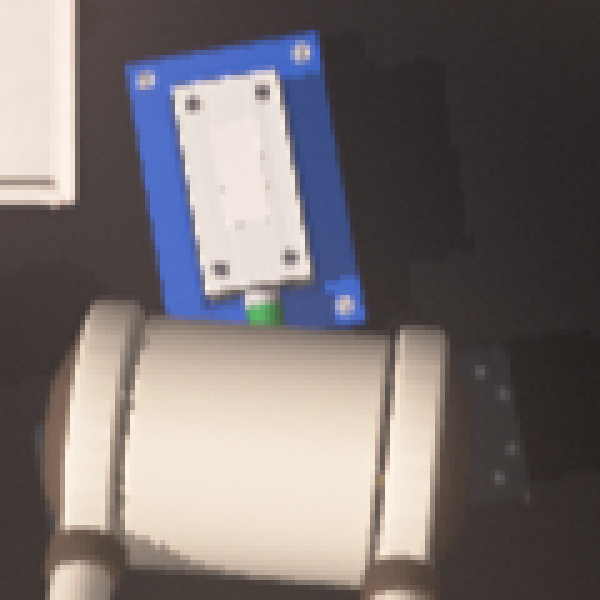

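The whole green band is past the mouth: its inner edge is about 8 mm out, so the piston is about 36 mm out. No red shows, and the cartridge is at (0.6392, 0.0870), yaw 9.15°. I'll hold, re-check, and hand in.

Emit:
jog_arm(
  plan=[
    [[0,0,0],[0,0,0],-1],
    [[0,0,0],[0,0,0],-1],
    [[0,0,0],[0,0,0],-1],
    [[0,0,0],[0,0,0],-1],
    [[0,0,0],[0,0,0],-1],
    [[0,0,0],[0,0,0],-1],
    [[0,0,0],[0,0,0],-1],
    [[0,0,0],[0,0,0],-1],
  ],
)

```text
t: 17.7
tool_pos: [0.5186, 0.0684, 0.0126]
ee_rot: [[0.0, 0.158, -0.987], [-0.0, -0.987, -0.158], [-1.0, 0.0, -0.0]]
ft_force: [-0.8, -0.5, -1.4]
width: 0.242
```

Run:
```python
from m import *
s=env.state();print(s['t'],s['tool_pos'],s['ft_force'],s['width']*92)
t=env.grab_frame('top')[:,:,::-1].copy();cv2.imwrite('pics/top10.png',t)
A=[cen(t,p,-1,2) for p in Z([(193,104),(263,92),(290,257),(221,269)],5,(220,150))];print(plane('top',A,.058).mean(0))
u=np.radians(9.1);ex=np.array([np.cos(u),np.sin(u)]);M=np.array([.6392,.087])-.045*ex
for d in range(0,18,1):
    p=proj('top',[[*(M-d*1e-3*ex),.039]])[0]; print(d,p.round(1),cv2.getRectSubPix(t,(1,1),tuple(map(float,p)))[0,0])
```

```text
17.7 [0.51858335 0.06844342 0.0125918 ] [-0.79311558 -0.50906748 -1.37876077] 22.284549666009866
[0.63919665 0.08699321 0.058     ]
0 [271.8 207.1] [121 122 131]
1 [271.8 207.6] [145 145 156]
2 [271.9 208. ] [169 167 180]
3 [272.  208.5] [183 182 196]
4 [272.1 208.9] [197 197 210]
5 [272.2 209.4] [187 195 198]
6 [272.2 209.8] [173 190 181]
7 [272.3 210.3] [153 183 157]
8 [272.4 210.8] [130 175 128]
9 [272.5 211.2] [113 169 107]
10 [272.5 211.7] [103 165  94]
11 [272.6 212.1] [ 96 163  86]
12 [272.7 212.6] [ 95 162  87]
13 [272.8 213. ] [ 95 161  87]
14 [272.9 213.5] [ 94 153  89]
15 [272.9 213.9] [ 94 145  91]
16 [273.  214.4] [ 96 134 100]
17 [273.1 214.9] [ 99 124 110]
```

View pics/top10.png

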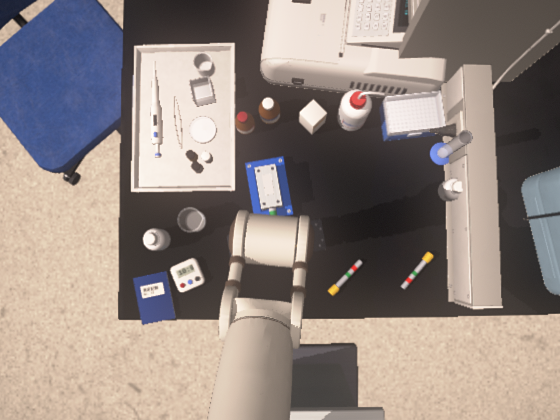

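The green's inner edge is 7–8 mm outside the mouth, so the piston is about 35.5 mm out, and the bystanders haven't moved.

```bash
python3 -c "
from station import env
print(env.hand_in())"
```

```text
the job is handed in; nothing more can be done
None
```

I set the cartridge in the cradle pocket with the piston in and towards the robot, and let go. I then gripped the yellow knob, pulled it 33 mm straight out, and handed in at 17.8 s still holding it.

**Last checks**
- **Piston:** the inner edge of the green band is about 7–8 mm outside the bore mouth. That puts the piston about 35–36 mm out, against the allowed 28–42 mm. No red is visible. The gripper sits about 77 mm from the mouth, which agrees within the grip offset, and its opening matches the knob's 23 mm.
- **Cartridge:** its centre is within about 1 mm of the cradle's and its yaw is 9.15°, against 9.0–9.1° for the cradle. It did not move during or after the pull.
- **Forces:** contact forces stayed at a few newtons throughout.
- **Surroundings:** the lamp carton, beaker, bottle and other items look unmoved in the last top view.

**Checks that disagreed or were limited**
- After release, triangulating the cartridge's two far screws gave heights of 57 and 54 mm (58 expected) and a yaw of 11.3°. I put this down to poor screw pixels in the side view, because the four-screw fit in the top view and the height at which the cartridge touched the pocket floor both fit.
- The outer edge of the green band was partly hidden by the arm in the final pictures, so "all green out" rests on its inner edge.

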